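# Hold the twin tea infuser ready over two cups

### The job

Tea for two: free the twin tea infuser by turning the red clamp knob on its stand a quarter turn clockwise (seen from above), then take the infuser by its blue handle, lift it out of the stand and carry it over the row of jars without touching them. Finish still holding it upright and still, with one steel basket centred above the opening of each green cup and the bottoms of the baskets about 15 mm above the rims, ready to be dipped. Never let it touch or shift the cups and do not let go: the program ends while you hold it there.

Things in the scene. Friction and masses are not known exactly. Their poses are not given: they have to be found in the camera images.
- infuser_grip (a point): Centre of the infuser's blue upright handle: flat block, 28 mm along its x, 13 mm thick along its y (grip across y), 44 mm high (24 mm below to 20 mm above this point), z up. A steel crossbar along x, 144 x 8 x 8 mm, has its top 32 mm below this point; under it hang two round steel baskets, 32 mm in diameter, 43 mm high, 42 mm either side along x, bottoms 92 mm below this point.
- foot_1 (a point): Centre of the bottom of the infuser's basket on the +x side of its handle, 42 mm along x and 92 mm below the handle's centre.
- foot_2 (a point): Centre of the bottom of the infuser's other basket, on the -x side. The two baskets are alike: either may go to either cup.
- infuser: The loose twin tea infuser (about 0.16 kg), 114 mm high, its bar lying in the stand's forks at the start; origin midway between its two basket bottoms, x along the crossbar, z up.
- dock: Stand, fixed: dark base plate 196 x 76 x 8 mm, two steel forks (slots 11 mm wide, 8 mm deep, tops 78 mm above the worktop) that carry the infuser's bar along the stand's x. Origin on the worktop under the infuser's centre; the post with the red knob stands 90 mm from there in the stand's -x direction (its end to the robot's right).
- knob_grip (a point): Centre of the red clamp knob's wing, on its upright axis, 108 mm above the worktop. Wing: 38 mm along its own x, 12 mm thick along its y (grip across y), 28 mm high (14 mm above and below). A steel tongue under it points 34 mm from the axis along the knob's +x; at the start it lies over the end of the infuser's bar and blocks lifting.
- knob (a joint): Angle of the clamp knob (rad): near 0 (0 to 0.2) at the start with the tongue over the bar, grows as the knob is turned clockwise seen from above, stops at 1.57. Beyond 1.0 the bar is free. Stays where it is left; turns with light friction (0.04 N m).
- tray: Light wooden tray, 115 x 180 x 16 mm, fixed to the worktop, origin under its centre; the two cups stand in it side by side along its y, their mouths 84 mm apart, handles towards its -x.
- cup_left_mouth (a point): Centre of the round mouth, at rim height (58 mm above the worktop), of the green cup on the tray's +y side. Mouth about 65 mm outside, 58 mm inside; z up.
- cup_right_mouth (a point): The same for the other green cup, on the tray's -y side.
- cup_left: Loose green cup, 65 mm wide, 94 mm with handle, 52 mm high; origin under the middle of its outline.
- cup_right: Loose green cup, like the other.
- rack: Low dark wooden rack, 220 mm along its x, 58 mm along its y, 26 mm high, fixed between stand and tray; origin under its centre. It holds the row of jars.
- row_mid (a point): Point over the middle of the rack at the height of the tallest jar tops (110 mm above the worktop); x along the row, y across it.
- jar_a: Loose spice jar with dark cap, 41 mm in diameter, 105 mm high, standing in the rack; origin under its centre. Bystander.
- jar_b: Loose spice jar like the other, in the rack. Bystander.
- shaker: Loose glass salt shaker with grey top, 44 mm in diameter, 90 mm high, in the rack. Bystander.

How it is judged:
On the way, in this order (a step that is already met when the one before it is completed fails the run):
1. the clamp knob is turned clear (beyond 1.0 rad) (value of joint knob above 1 rad), for 0.1 s.
2. the infuser passes over the row of jars, its basket bottoms above the jar tops (height (world z) of each of foot_1, foot_2 above 0.112 m and y of infuser_grip in the frame of row_mid between -0.04 and 0.04 m and x of infuser_grip in the frame of row_mid between -0.15 and 0.15 m), for 0.04 s.
At the end, for the whole second after the job is handed in: Infuser held still, within 0.15 rad of upright, touching only the fingers; each basket bottom within 12 mm sideways of its own cup mouth's centre and 3 to 30 mm above the rim; cups within 12 mm, jars within 15 mm of their starts, all upright; knob beyond 1.0 rad (((horizontal distance between foot_1 and cup_left_mouth below 0.012 m and z of foot_1 in the frame of cup_left_mouth between 0.003 and 0.03 m and horizontal distance between foot_2 and cup_right_mouth below 0.012 m and z of foot_2 in the frame of cup_right_mouth between 0.003 and 0.03 m) or (horizontal distance between foot_1 and cup_right_mouth below 0.012 m and z of foot_1 in the frame of cup_right_mouth between 0.003 and 0.03 m and horizontal distance between foot_2 and cup_left_mouth below 0.012 m and z of foot_2 in the frame of cup_left_mouth between 0.003 and 0.03 m)) and angle between each of infuser, cup_left, cup_right, jar_a, shaker, jar_b's own z axis and vertical below 0.15 rad and linear speed of infuser below 0.02 m/s and contact force between the fingers and infuser above 1 N and contact force between infuser and cup_left below 0.05 N and contact force between infuser and cup_right below 0.05 N and contact force between infuser and tray below 0.05 N and contact force between infuser and dock below 0.05 N and contact force between infuser and rack below 0.05 N and contact force between infuser and jar_a below 0.05 N and contact force between infuser and shaker below 0.05 N and contact force between infuser and jar_b below 0.05 N and distance of each of cup_left, cup_right from where it was at the start of the episode below 0.012 m and distance of each of jar_a, shaker, jar_b from where it was at the start of the episode below 0.015 m and value of joint knob above 1 rad); the arm keeps its last pose, push and grip.
It fails at once if the infuser touches a cup (contact force between infuser and cup_left above 0.3 N or contact force between infuser and cup_right above 0.3 N).
It fails at once if a cup is moved or tipped (distance of any of cup_left, cup_right from where it was at the start of the episode above 0.012 m or angle between any of cup_left, cup_right's own z axis and vertical above 0.15 rad).
It fails at once if the infuser hits a jar (contact force between infuser and jar_a above 0.3 N or contact force between infuser and shaker above 0.3 N or contact force between infuser and jar_b above 0.3 N).
It fails at once if a jar is moved or tipped (distance of any of jar_a, shaker, jar_b from where it was at the start of the episode above 0.015 m or angle between any of jar_a, shaker, jar_b's own z axis and vertical above 0.15 rad).
It also fails if it takes over 53 s, if anything falls off the work surface, if the arm or the gripper's body presses on something with over 40 N, if the wrist force passes 120 N, or if a joint passes its speed limit or range.

### The arm

A 7-joint arm with a two-finger parallel gripper is mounted at the origin on a cart in front of the work surface, level with it; the furniture and walls round the work are solid. World frame = base frame: x ahead of the robot, y to its left, z up, the work surface at z = 0. Lengths are in m, angles in rad, forces in N, time in s.
With the tool pointing down it reaches from about 0.4 to 0.85 m from the base axis. Payload 10.4 kg.
Tool frame: the origin (TCP) lies at the very end of the fingers, on their centre line; the grasp point (between the pads) lies 19 mm behind it; z points along the fingers, y is the line along which they close (so a half turn about z gives the same grasp; the last joint's range is limited). The gripper opens to 87 mm and grips with 3 to 60 N. Pads are 19 mm wide; open, the fingers measure 117 mm over their backs; the gripper's body (75 mm by 190 mm) begins 51 mm behind the grasp point.
Start: joints at [1.113, 0.332, -0.065, 1.46, 0.022, 1.35, -0.088], TCP at [0.263, -0.567, 0.223] pointing down, gripper open.
Joint ranges: [-2.6, 2.6], [-0.5, 2.12], [-1.47, 1.34], [0.16, 2.42], [-1.27, 4.41], [0.06, 2.06], [-2.6, 2.6]. Speed limits (rad/s): [2.22, 2.22, 2.79, 2.79, 3.14, 3.14, 3.14].

### API

Orientations are given as a unit quaternion [x, y, z, w].
In Python, from bench import * gives the robot as it stands.
- The arm moves only by the tool step_arm, never from a script. Its arguments are lists of equal length, an entry for each row: "delta_pos": the shift along the world's x, y, z in units of 25 mm (1.0 is 25 mm), a list of three; "turn": the turn about the world's z in units of 0.12 rad (1.0 is 0.12 rad). In form: {"delta_pos": [[tx, ty, tz], ...], "turn": [turn, ...]}. A call has 1 to 12 rows; each row shifts and turns the commanded pose from where the row before left it; what a row does not reach is not made up. A row lasts 1/10 s, in which the tool goes at most 50 mm and 8.59 degrees, less where a joint would pass 70% of its speed; a pose out of reach is approached as far as the arm can. A call with a number of a shift or a turn outside -1 to 1 is refused whole. A call with a gripper value outside its range is refused whole. "grip" is the closure, from 0 (fully open) to 1 (shut), set as the call begins (left out, the last holds). The fingers move at their own pace and stop on an object; "newtons" is the grip in N (left out, the last holds). Time passes only in rows, so rows that do not move let the fingers close. It gives the time, the measured TCP pose, the force, the opening and the grip force at its end, in the units of the state.
- read_state(): the state, without advancing time (a new reading comes with each control period).
- camera(name): name is "scene" or "top"; returns a dict with "image" (384x512x3 uint8, red, green, blue), "z_map" (384x512 float32, m along the optical axis (not along the pixel's ray), 0 where there is no reading), "mtx" (3x3 intrinsics, pixels), "view" (4x4, takes a point from world to camera coordinates). Camera axes: x right, y up, looking along -z (the intrinsics and any distortion apply to the point x, -y, -z); pixel columns grow to the right and rows downward; lengths in m; the calibration is good to about 2 mm. A picture is of the moment at which its call begins.
- close_job(): hands the job in; it is judged then, once.
The state is a dict: "time": time; "joint_positions": joint angles; "joint_vel": joint speeds; "joint_torque": joint torques, N m; "ee_pos": TCP position; "eef_rot": TCP orientation; "ft_force": force on the tool from outside, world axes, zero at the start; "torque": the same for the moment, N m; "width": finger opening in m; "grip_force": force on a finger pad.
Only numpy, scipy, OpenCV 4.12 (cv2) and the standard library are available. Lean on these libraries where they do the work, as an engineer would, in place of code of your own. Each camera call takes 0.05 s, during which the arm holds its last target. There are 200 camera calls.

## Working session

There is one attempt and no reset: what is moved stays moved. The work goes in short steps, Python scripts to look and compute and a tool call to move; the robot and the scene stay as the last step left them, time stands still between calls to the robot, and variables do not carry over. Pictures are saved under pics/ and viewed, at most 10 in all, crops included, and the job is handed in when it is done.

Besides the shell and the picture viewer there is one more tool, called in YAML: its name, and indented under it one key for each argument. step_arm: Moves the arm, as the interface text tells. Shifts and turns lie within -1 to 1; 1 stands for 25 mm of shift or 0.12 rad of turn. Its arguments: {"type":"object","properties":{"delta_pos":{"type":"array"},"turn":{"type":"array"},"grip":{"type":"number"},"newtons":{"type":"number"}},"required":["delta_pos","turn"]}

```bash
mkdir -p pics; cat > h.py <<'E'
from bench import *
import numpy as np, cv2
def shot(name,f=None):
    c=camera(name); c={k:np.array(v) for k,v in c.items()}
    if f: cv2.imwrite('pics/'+f,c['image'][:,:,::-1])
    return c
def cloud(c):
    z=c['z_map'];K=c['mtx'];h,w=z.shape
    u,v=np.meshgrid(np.arange(w),np.arange(h))
    x=(u-K[0,2])/K[0,0]*z; y=(v-K[1,2])/K[1,1]*z
    P=np.stack([x,-y,-z,np.ones_like(z)],-1)
    W=P@np.linalg.inv(c['view']).T
    W=W[...,:3]; W[z<=0]=np.nan
    return W
E
python3 - <<'E'
from h import *
s=read_state(); print({k:np.round(s[k],3) for k in('time','ee_pos','eef_rot','width')})
for n in('scene','top'):
    c=shot(n,n+'1.png'); np.savez(n+'1.npz',**c); print(n,c['mtx'].round(1).tolist(),np.linalg.inv(c['view']).round(3).tolist(),[k for k in c])
E
```

```text
{'time': np.float64(0.0), 'ee_pos': array([ 0.263, -0.566,  0.222]), 'eef_rot': array([ 0.976,  0.216, -0.   , -0.001]), 'width': np.float64(0.087)}
scene [[460.4, 0.0, 258.9], [0.0, 460.4, 193.3], [0.0, 0.0, 1.0]] [[0.98, 0.135, -0.15, 0.275], [-0.2, 0.716, -0.669, -0.871], [0.017, 0.685, 0.728, 1.063], [0.0, 0.0, 0.0, 1.0]] ['image', 'z_map', 'mtx', 'view']
top [[443.9, 0.0, 248.4], [0.0, 443.9, 184.1], [0.0, 0.0, 1.0]] [[-0.011, 0.998, -0.063, 0.377], [-1.0, -0.01, 0.014, 0.052], [0.014, 0.063, 0.998, 1.304], [0.0, 0.0, 0.0, 1.0]] ['image', 'z_map', 'mtx', 'view']
```

View pics/scene1.png

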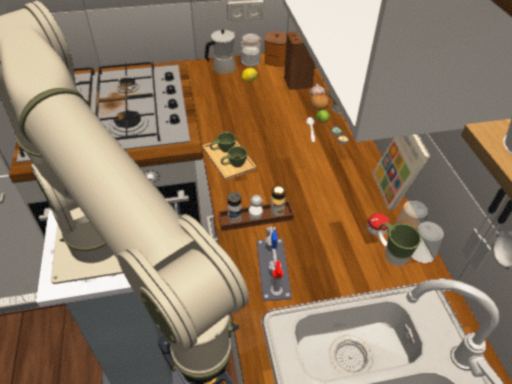

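View pics/top1.png

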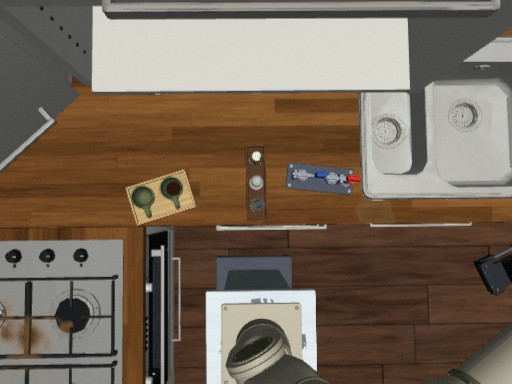

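The scene view shows the stand with the blue handle at about (272,238) and red knob at (278,270), the jars at (235–279,200) and the cups at (226,142) and (237,157). The top view shows the handle at (321,176), knob at (353,179), rack at (256,182) and cups at (143,197) and (172,188).

```bash
cat > m.py <<'E'
from h import *
def load(n): return dict(np.load(n))
def seg(c,W,col,box):
    hsv=cv2.cvtColor(c['image'].astype(np.uint8),cv2.COLOR_RGB2HSV);H,S,V=[hsv[...,i].astype(int) for i in range(3)]
    m={'red':((H<6)|(H>174))&(S>170)&(V>90),'blue':(H>100)&(H<128)&(S>150)&(V>70),'green':(H>38)&(H<90)&(S>60)}[col]
    b=(W[...,0]>box[0])&(W[...,0]<box[1])&(W[...,1]>box[2])&(W[...,1]<box[3])&(W[...,2]>.01)
    return m&b
def yaw(P):
    r=cv2.minAreaRect((P[:,:2]*1000).astype(np.float32)); return np.round(r[0],1),np.round(r[1],1),round(r[2],1)
E
python3 - <<'E'
from m import *
for n in('scene','top'):
    c=load(n+'1.npz');W=cloud(c)
    for col in('red','blue','green'):
        m=seg(c,W,col,(.2,.75,-.45,.6)); P=W[m]; v,u=np.nonzero(m)
        print(n,col,m.sum(),'px',u.mean().round(1),v.mean().round(1),'z',np.percentile(P[:,2],[5,50,95]).round(3))
        if col!='green':
            top=P[P[:,2]>np.percentile(P[:,2],95)-.006]; print('  top',len(top),yaw(top),top.mean(0).round(4))
        else:
            k=m.astype(np.uint8); nn,l,st,ce=cv2.connectedComponentsWithStats(k)
            for i in range(1,nn):
                if st[i,4]>15:
                    Q=W[l==i]; r=Q[Q[:,2]>.052]; print('  cup',st[i],len(r), yaw(r) if len(r)>5 else '', r.max(0).round(3) if len(r) else '')
    # jars, rack, tall points
    b=(W[...,2]>.075)&(W[...,2]<.12)&(W[...,0]>.25)&(W[...,0]<.75)&(W[...,1]>-.1)&(W[...,1]<.12)
    nn,l,st,ce=cv2.connectedComponentsWithStats(b.astype(np.uint8))
    for i in range(1,nn):
        if st[i,4]>10: print('  tall',st[i],np.nanmean(W[l==i],0).round(3),W[l==i][:,2].max().round(3))
E
```

```text
scene red 106 px 277.5 270.7 z [0.09  0.116 0.122]
  top 55 (array([ 465.1, -256.9]), array([35., 10.]), 77.2) [ 0.4642 -0.258   0.1192]
scene blue 54 px 273.9 239.3 z [0.099 0.126 0.13 ]
  top 33 (array([ 474.2, -167.7]), array([27.5, 10.5]), 86.4) [ 0.4744 -0.1688  0.128 ]
scene green 51 px 229.3 150.5 z [0.031 0.043 0.052]
  tall [271 186  14  18 213] [0.525 0.    0.1  ] 0.114
  tall [227 192  14  18 220] [ 0.397 -0.001  0.1  ] 0.113
  tall [250 195  12  12 102] [ 0.46  -0.001  0.087] 0.096
top red 83 px 353.4 178.6 z [0.094 0.121 0.124]
  top 52 (array([ 464.9, -250. ]), array([35.9, 10.6]), 80.7) [ 0.4651 -0.2492  0.1221]
top blue 47 px 319.4 174.8 z [0.123 0.13  0.135]
  top 33 (array([ 476.2, -160.1]), array([24.4, 11.1]), 87.4) [ 0.4758 -0.159   0.1313]
top green 439 px 152.5 196.2 z [0.015 0.048 0.061]
  cup [160 177  20  21  95] 43 (array([455.9, 260.9]), array([37.1, 58.8]), 51.3) [0.478 0.282 0.064]
  cup [131 186  23  31 222] 103 (array([416.6, 324. ]), array([79.6, 58.4]), 48.4) [0.454 0.363 0.065]
  cup [141 193   9   9  47] 0  
  cup [170 193  10  15  62] 47 (array([409.3, 242.6]), array([23.1, 30.8]), 89.6) [0.425 0.254 0.062]
  tall [249 149  15  16 187] [0.527 0.013 0.109] 0.117
  tall [293 170   4   8  24] [ 0.483 -0.095  0.078] 0.083
  tall [251 175  12  13 123] [0.462 0.012 0.09 ] 0.099
  tall [250 197  15  15 182] [0.399 0.011 0.11 ] 0.116
```

```bash
python3 - <<'E'
from m import *
for n in('scene','top'):
    c=load(n+'1.npz');W=cloud(c)
    b=(W[...,0]>.38)&(W[...,0]<.75)&(W[...,1]>-.3)&(W[...,1]<.5)&(abs(W[...,2])<.03)
    hsv=cv2.cvtColor(c['image'].astype(np.uint8),cv2.COLOR_RGB2HSV); b&=(hsv[...,0]<22)&(hsv[...,1]>120)
    P=W[b]
    for _ in range(5):
        A=np.c_[P[:,:2]-[.47,0],np.ones(len(P))]; s=np.linalg.lstsq(A,P[:,2],rcond=None)[0]; r=P[:,2]-A@s; P=P[abs(r)<max(.003,2*r.std())] if _<4 else P
    print(n,len(P),s.round(4),r.std().round(4))
E
```

```text
scene 15963 [ 0.     -0.0013 -0.0016] 0.0019
top 24103 [0.0004 0.0005 0.0008] 0.0021
```

step_arm:
  delta_pos:
    - [0.6, 1, 0.4]
    - [0.6, 1, 0.4]
    - [0.6, 1, 0.4]
    - [0.6, 1, 0]
    - [0.6, 1, 0]
    - [0.6, 1, 0]
    - [0.6, 1, 0]
    - [0.6, 1, 0]
    - [0.6, 1, 0]
    - [0.6, 1, 0]
  turn: [0, 0, 0, 0, 0, 0, 0, 0, 0, 0]

```text
time: 1.1
ee_pos: [0.4136, -0.3157, 0.2523]
eef_rot: [0.976, 0.216, -0.0, -0.0]
ft_force: [-0.3, 0.5, 0.4]
width: 0.0872
grip_force: 0.0
```

step_arm:
  delta_pos:
    - [0.25, 0.31, -0.4]
    - [0.25, 0.31, -0.4]
    - [0.25, 0.31, -0.4]
    - [0.25, 0.31, -0.4]
    - [0.25, 0.31, -0.4]
    - [0.25, 0.31, -0.4]
    - [0.25, 0.31, -0.4]
    - [0.25, 0.31, -0.4]
    - [0, 0, 0]
    - [0, 0, 0]
  turn: [0.98, 0.98, 0.98, 0.98, 0.98, 0.98, 0.98, 0.98, 0, 0]

```text
time: 2.1
ee_pos: [0.463, -0.2551, 0.1726]
eef_rot: [0.774, 0.634, -0.0, -0.0]
ft_force: [-0.6, -0.4, -0.0]
width: 0.0869
grip_force: 0.0
```

```bash
python3 - <<'E'
from m import *
for n in('scene','top'):
    c=shot(n); np.savez(n+'2.npz',**c)
    p=c['view']@np.r_[read_state()['ee_pos'],1]; K=c['mtx']; print(n,K[:2,:2]@[p[0]/-p[2],p[1]/p[2]]+K[:2,2])
c=load('scene2.npz')['image'][200:310,210:350]; d=load('top2.npz')['image'][130:240,270:410]
cv2.imwrite('pics/s2.png',cv2.resize(np.hstack([c,d])[:,:,::-1],None,fx=2.8,fy=2.8,interpolation=cv2.INTER_CUBIC))
s=read_state(); print(np.round(s['ee_pos'],4),np.round(s['eef_rot'],3),s['time'],np.round(s['joint_positions'],2))
E
```

```text
scene [278.08712114 253.86526132]
top [361.660624   177.43646142]
[ 0.4631 -0.2556  0.1731] [ 0.774  0.633 -0.     0.   ] 2.2 [ 0.77  0.18 -0.39  1.76  0.07  1.21  0.16]
```

View pics/s2.png

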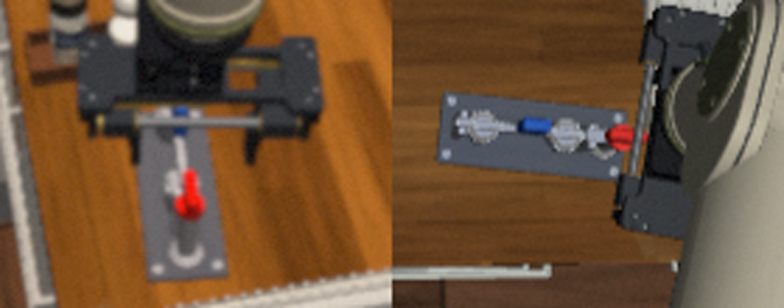

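The left crop (scene) shows the open fingers at about (137,160) and (250,160) above the knob (190,195). The tips sit about 3 px below where the pose projects to. I check this bias against the finger points in depth.

```bash
python3 - <<'E'
from m import *
for n in('scene','top'):
    c=load(n+'2.npz');W=cloud(c)
    b=(abs(W[...,0]-.463)<.075)&(abs(W[...,1]+.255)<.04)&(W[...,2]>.155)&(W[...,2]<.215)
    P=W[b]; print(n,len(P))
    for sgn in(-1,1):
        Q=P[(sgn*(P[:,0]-.463)>.03)]
        if len(Q): 
            print(sgn,len(Q),Q.min(0).round(4),Q.max(0).round(4),Q.mean(0).round(4))
            if n=='scene':
                t=Q[Q[:,2]<Q[:,2].min()+.025]; print('  lowest',t.mean(0).round(4),np.percentile(t[:,1],[10,50,90]).round(4))
    for col in('red','blue'):
        m=seg(c,W,col,(.2,.75,-.45,.6)); P=W[m]
        if len(P): 
            top=P[P[:,2]>np.percentile(P[:,2],95)-.006]; print(col,len(P),len(top),yaw(top),top.mean(0).round(4))
    # base plate of stand
    hsv=cv2.cvtColor(c['image'].astype(np.uint8),cv2.COLOR_RGB2HSV)
    b=(W[...,0]>.40)&(W[...,0]<.55)&(W[...,1]>-.32)&(W[...,1]<-.03)&(W[...,2]>-.005)&(W[...,2]<.02)&(hsv[...,1]<110)
    c0=load(n+'1.npz');W=cloud(c0);hsv=cv2.cvtColor(c0['image'].astype(np.uint8),cv2.COLOR_RGB2HSV)
    b=(W[...,0]>.40)&(W[...,0]<.55)&(W[...,1]>-.32)&(W[...,1]<-.03)&(W[...,2]>-.005)&(W[...,2]<.02)&(hsv[...,1]<110)
    k=cv2.morphologyEx(b.astype(np.uint8),cv2.MORPH_OPEN,np.ones((3,3)));k=cv2.morphologyEx(k,cv2.MORPH_CLOSE,np.ones((9,9)))
    P=W[k>0];P=P[~np.isnan(P[:,0])&(P[:,2]<.03)]; print('plate',len(P),yaw(P))
E
```

```text
scene 104
-1 46 [ 0.4064 -0.2609  0.1723] [ 0.4165 -0.2557  0.2132] [ 0.4123 -0.2584  0.194 ]
  lowest [ 0.4126 -0.2585  0.1843] [-0.2595 -0.2582 -0.2575]
1 58 [ 0.5025 -0.2819  0.1691] [ 0.5114 -0.2559  0.2149] [ 0.5065 -0.2755  0.1942]
  lowest [ 0.506  -0.275   0.1831] [-0.2796 -0.2768 -0.2675]
red 106 52 (array([ 464.9, -257.1]), array([35.7,  9.9]), 77.7) [ 0.4639 -0.2584  0.1193]
blue 11 5 (array([ 472.5, -178.8]), array([1. , 5.2]), 86.0) [ 0.472  -0.1785  0.1282]
plate 1568 (array([ 491.3, -202.6]), array([240.3, 126.2]), 87.3)
top 10
1 10 [ 0.5063 -0.2587  0.1858] [ 0.5171 -0.2537  0.2141] [ 0.5107 -0.2551  0.1997]
red 65 30 (array([ 464.9, -249.5]), array([35. , 10.2]), 83.3) [ 0.4657 -0.2459  0.1229]
blue 47 40 (array([ 476.5, -160.4]), array([24.2, 10.9]), 88.5) [ 0.4759 -0.1593  0.1302]
plate 1630 (array([ 485.4, -199.5]), array([243.6, 133.7]), 88.3)
```

step_arm:
  delta_pos:
    - [0.1, 0.12, -0.6]
    - [0, 0, -0.8]
    - [0, 0, -0.8]
    - [0, 0, -0.6]
    - [0, 0, -0.25]
    - [0, 0, 0]
  turn: [0, 0, 0, 0, 0, 0]

```text
time: 2.8
ee_pos: [0.4652, -0.2516, 0.0953]
eef_rot: [0.773, 0.635, -0.0, -0.001]
ft_force: [0.7, -0.2, 0.1]
width: 0.0871
grip_force: 0.0
```

step_arm:
  delta_pos:
    - [0, 0, 0]
    - [0, 0, 0]
    - [0, 0, 0]
    - [0, 0, 0]
    - [0, 0, 0]
    - [0, 0, 0]
    - [0, 0, 0]
    - [0, 0, 0]
  turn: [0, 0, 0, 0, 0, 0, 0, 0]
  grip: 1
  newtons: 15

```text
time: 3.6
ee_pos: [0.4658, -0.2518, 0.0963]
eef_rot: [0.773, 0.635, 0.0, 0.0]
ft_force: [-0.2, -0.8, -0.3]
width: 0.0308
grip_force: 0.0
```

step_arm:
  delta_pos:
    - [0, 0, 0]
    - [0, 0, 0]
    - [0, 0, 0]
    - [0, 0, 0]
    - [0, 0, 0]
    - [0, 0, 0]
  turn: [0, 0, 0, 0, 0, 0]

```text
time: 4.2
ee_pos: [0.4656, -0.2517, 0.0963]
eef_rot: [0.773, 0.635, -0.0, -0.0]
ft_force: [-2.3, 0.9, 1.6]
width: 0.0122
grip_force: 15.0
```

step_arm:
  delta_pos:
    - [0, 0, 0]
    - [0, 0, 0]
    - [0, 0, 0]
    - [0, 0, 0]
    - [0, 0, 0]
    - [0, 0, 0]
    - [0, 0, 0]
    - [0, 0, 0]
    - [0, 0, 0]
    - [0, 0, 0]
    - [0, 0, 0]
    - [0, 0, 0]
  turn: [-1, -1, -1, -1, -1, -1, -1, -1, -1, -1, -1, -0.5]

```text
time: 5.4
ee_pos: [0.4655, -0.2516, 0.0963]
eef_rot: [1.0, -0.004, -0.0, -0.0]
ft_force: [-3.2, 2.6, 2.5]
width: 0.0118
grip_force: 15.0
```

step_arm:
  delta_pos:
    - [0, 0, 0]
    - [0, 0, 0]
    - [0, 0, 0]
    - [0, 0, 0]
  turn: [0, 0, 0, 0]
  grip: 0.5

```text
time: 5.8
ee_pos: [0.4659, -0.252, 0.0963]
eef_rot: [1.0, -0.002, 0.0, 0.0]
ft_force: [0.4, 0.2, -0.0]
width: 0.036
grip_force: 0.0
```

step_arm:
  delta_pos:
    - [0, 0, 0.5]
    - [0, 0, 0.8]
    - [0, 0, 0.8]
    - [0, 0, 0.8]
    - [0, 0, 0.4]
    - [0, 0, 0]
  turn: [0, 0, 0, 0, 0, 0]

```text
time: 6.4
ee_pos: [0.4666, -0.2523, 0.1807]
eef_rot: [1.0, -0.002, 0.001, 0.001]
ft_force: [0.5, -0.7, -0.3]
width: 0.0431
grip_force: 0.0
```

```bash
python3 - <<'E'
from m import *
for n in('scene','top'):
    c=shot(n); np.savez(n+'3.npz',**c); W=cloud(c)
    for col in('red','blue'):
        m=seg(c,W,col,(.2,.75,-.45,.6)); P=W[m]
        if len(P): 
            top=P[P[:,2]>np.percentile(P[:,2],95)-.006]; print(n,col,len(P),len(top),yaw(top),top.mean(0).round(4))
c=load('scene3.npz')['image'][200:310,210:350]; d=load('top3.npz')['image'][130:240,270:410]
cv2.imwrite('pics/s3.png',cv2.resize(np.hstack([c,d])[:,:,::-1],None,fx=2.8,fy=2.8,interpolation=cv2.INTER_CUBIC))
s=read_state(); print(np.round(s['ee_pos'],4),np.round(s['eef_rot'],3),s['time'],s['width'],np.round(s['joint_positions'],2))
E
```

```text
scene red 138 17 (array([ 440.2, -340.8]), array([ 2.6, 23.8]), 86.3) [ 0.4389 -0.3408  0.2517]
top blue 45 31 (array([ 476.5, -160. ]), array([23.6, 11.1]), 89.1) [ 0.4756 -0.1596  0.1308]
[ 0.4656 -0.2518  0.1784] [ 1.    -0.002 -0.    -0.   ] 6.5 0.043721436986961286 [ 0.61  0.16 -0.22  1.76  0.04  1.22 -1.2 ]
```

View pics/s3.png

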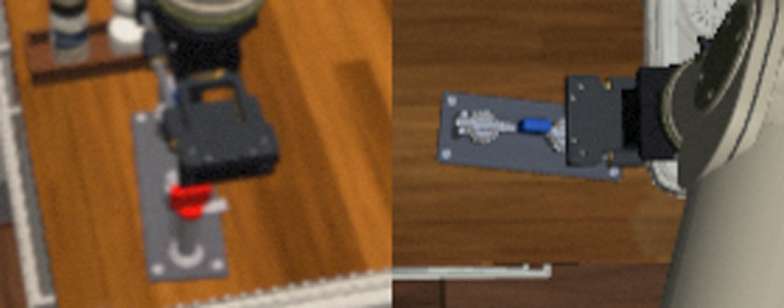

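The knob's wing is now square to the stand, at about (190,198) in the left crop, with its steel tongue pointing right to (222,207), clear of the bar. The blue handle is in view at (536,126) in the right crop.

step_arm:
  delta_pos:
    - [0, 0.2, 0]
    - [0.04, 0.34, 0]
    - [0.04, 0.34, 0]
    - [0.04, 0.34, 0]
    - [0.04, 0.34, 0]
    - [0.04, 0.34, 0]
    - [0.04, 0.34, 0]
    - [0.04, 0.34, 0]
    - [0.04, 0.34, 0]
    - [0.04, 0.34, 0]
    - [0.04, 0.32, 0]
    - [0.01, 0, 0]
  turn: [1, 1, 1, 1, 1, 1, 1, 1, 1, 1, 1, 1]
  grip: 0

```text
time: 7.7
ee_pos: [0.4757, -0.1609, 0.1776]
eef_rot: [0.751, 0.66, -0.0, -0.001]
ft_force: [-0.2, 0.5, 0.3]
width: 0.0871
grip_force: 0.0
```

step_arm:
  delta_pos:
    - [0, 0, 0]
    - [0, 0, 0]
  turn: [0.1, 0]

```text
time: 7.9
ee_pos: [0.4756, -0.1624, 0.1781]
eef_rot: [0.75, 0.661, -0.0, -0.001]
ft_force: [0.5, -0.2, -0.7]
width: 0.0873
grip_force: 0.0
```

```bash
python3 - <<'E'
from m import *
for n in('scene','top'):
    c=shot(n); np.savez(n+'4.npz',**c)
c=load('scene4.npz')['image'][170:280,210:350]; d=load('top4.npz')['image'][130:240,250:390]
cv2.imwrite('pics/s4.png',cv2.resize(np.hstack([c,d])[:,:,::-1],None,fx=2.8,fy=2.8,interpolation=cv2.INTER_CUBIC))
s=read_state(); r=s['eef_rot']; print(np.round(s['ee_pos'],4),np.degrees(2*np.arctan2(r[1],r[0])),s['time'],s['width'],np.round(s['joint_positions'],2))
E
```

```text
[ 0.4758 -0.1625  0.1784] 82.7665769790591 8.0 0.08706181361638608 [ 0.61  0.12 -0.39  1.82  0.05  1.21  0.07]
```

View pics/s4.png

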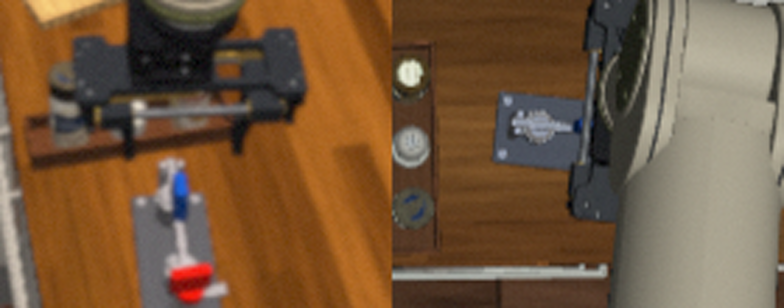

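The fingers, at (128,155) and (238,150) in the left crop, straddle the blue handle at (182,190) evenly.

step_arm:
  delta_pos:
    - [0, 0, -0.6]
    - [0, 0, -0.8]
    - [0, 0, -0.8]
    - [0, 0, -0.8]
    - [0, 0, -0.4]
    - [0, 0, -0.05]
    - [0, 0, 0]
  turn: [0.1, 0, 0, 0, 0, 0, 0]

```text
time: 8.7
ee_pos: [0.4763, -0.1624, 0.093]
eef_rot: [0.746, 0.666, 0.0, 0.0]
ft_force: [0.5, -0.5, 0.1]
width: 0.0869
grip_force: 0.0
```

step_arm:
  delta_pos:
    - [0, 0, 0]
    - [0, 0, 0]
    - [0, 0, 0]
    - [0, 0, 0]
    - [0, 0, 0]
    - [0, 0, 0]
    - [0, 0, 0]
    - [0, 0, 0]
    - [0, 0, 0]
    - [0, 0, 0]
    - [0, 0, 0]
    - [0, 0, 0]
  turn: [0, 0, 0, 0, 0, 0, 0, 0, 0, 0, 0, 0]
  grip: 1
  newtons: 25

```text
time: 9.9
ee_pos: [0.476, -0.1624, 0.0926]
eef_rot: [0.745, 0.667, 0.0, 0.0]
ft_force: [-0.5, 1.0, -0.2]
width: 0.013
grip_force: 25.0
```

step_arm:
  delta_pos:
    - [0, 0, 0]
    - [0, 0, 0]
    - [0, 0, 0]
  turn: [0, 0, 0]

```text
time: 10.2
ee_pos: [0.476, -0.1623, 0.0925]
eef_rot: [0.745, 0.667, 0.0, -0.0]
ft_force: [0.3, -0.3, -0.0]
width: 0.0124
grip_force: 25.0
```

step_arm:
  delta_pos:
    - [0, 0, 0.1]
    - [0, 0, 0.2]
    - [0, 0, 0.3]
    - [0, 0, 0]
  turn: [0, 0, 0, 0]

```text
time: 10.6
ee_pos: [0.4768, -0.1626, 0.1089]
eef_rot: [0.745, 0.667, 0.0, 0.001]
ft_force: [-0.4, 0.5, -1.4]
width: 0.0126
grip_force: 25.0
```

step_arm:
  delta_pos:
    - [0, 0, 0.4]
    - [0, 0, 0.6]
    - [0, 0, 0.6]
    - [0, 0, 0.6]
    - [0, 0, 0.6]
    - [0, 0, 0.6]
    - [0, 0, 0.6]
    - [0, 0, 0.6]
    - [0, 0, 0.3]
    - [0, 0, 0]
    - [0, 0, 0]
  turn: [0, 0, 0, 0, 0, 0, 0, 0, 0, 0, 0]

```text
time: 11.7
ee_pos: [0.4758, -0.1623, 0.2296]
eef_rot: [0.745, 0.667, -0.0, -0.0]
ft_force: [-0.8, 0.6, -1.1]
width: 0.0124
grip_force: 25.0
```

```bash
python3 - <<'E'
from m import *
for n in('scene','top'):
    c=shot(n); np.savez(n+'5.npz',**c)
c=load('scene5.npz')['image'][120:290,190:350]
d=load('top1.npz')['image'][160:245,110:210]
cv2.imwrite('pics/s5.png',np.hstack([cv2.resize(c,(400,425),interpolation=cv2.INTER_CUBIC),cv2.resize(d,(400,340),interpolation=cv2.INTER_CUBIC)[:340].copy() if 0 else cv2.copyMakeBorder(cv2.resize(d,(400,340),interpolation=cv2.INTER_CUBIC),0,85,0,0,0)])[:,:,::-1])
s=read_state(); print(np.round(s['ee_pos'],4),s['time'],s['width'],s['grip_force'],np.round(s['joint_positions'],2))
# tray + cups from the first views
for n in('scene','top'):
    c=load(n+'1.npz');W=cloud(c);K=c['mtx']
    b=(W[...,0]>.33)&(W[...,0]<.56)&(W[...,1]>.15)&(W[...,1]<.42)
    t=b&(W[...,2]>.008)
    P=W[t]; print(n,'tray+cups',yaw(P))
    r=b&(W[...,2]>.047)&(W[...,2]<.072); k,l,st,ce=cv2.connectedComponentsWithStats(r.astype(np.uint8),connectivity=8)
    for i in range(1,k):
        if st[i,4]>8: Q=W[l==i]; print('  rim',st[i].tolist(),Q.min(0).round(3),Q.max(0).round(3))
E
```

```text
[ 0.4756 -0.1622  0.2293] 11.8 0.013048572583705254 24.987324080211692 [ 0.61  0.08 -0.39  1.75  0.03  1.32  0.1 ]
scene tray+cups (array([422.6, 282.4]), array([117.9, 189.1]), 16.7)
  rim [210, 132, 25, 15, 125] [0.366 0.293 0.047] [0.454 0.359 0.059]
  rim [221, 146, 26, 16, 137] [0.393 0.209 0.047] [0.478 0.278 0.062]
top tray+cups (array([451.8, 285.1]), array([269.8, 216.3]), 90.0)
  rim [160, 177, 23, 32, 173] [0.391 0.22  0.047] [0.478 0.282 0.065]
  rim [131, 186, 24, 32, 177] [0.367 0.299 0.048] [0.454 0.363 0.065]
```

View pics/s5.png

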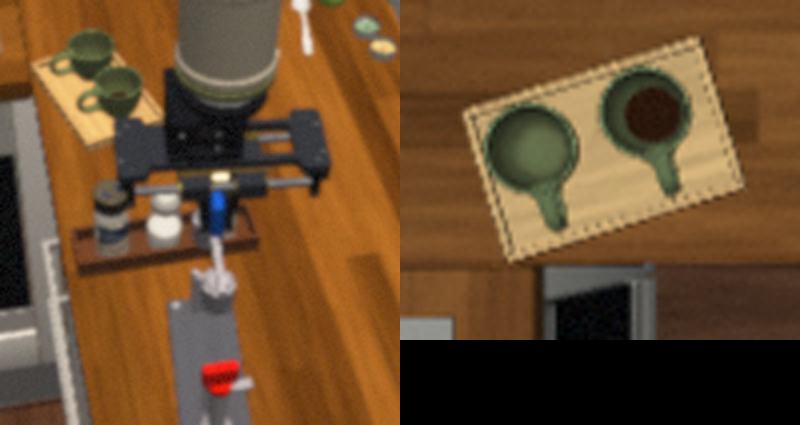

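The infuser hangs upright from the fingers, baskets at about (218,290) in the left crop. In the right crop the cup mouths are at (531,149) and (645,111). I rectify both first views at rim height to find the circles.

```bash
cat > rect.py <<'E'
from m import *
def ortho(c,z,x0,x1,y0,y1,s=.0005):
    xs=np.arange(x0,x1,s);ys=np.arange(y0,y1,s);X,Y=np.meshgrid(xs,ys)
    p=np.stack([X,Y,np.full_like(X,z),np.ones_like(X)],-1)@c['view'].T;K=c['mtx']
    u=K[0,0]*p[...,0]/-p[...,2]+K[0,2]; v=-K[1,1]*p[...,1]/-p[...,2]+K[1,2]
    return cv2.remap(c['image'].astype(np.uint8),u.astype(np.float32),v.astype(np.float32),cv2.INTER_CUBIC)
E
python3 - <<'E'
from rect import *
o=[]
for n in('scene','top'):
    c=load(n+'1.npz'); im=ortho(c,.058,.34,.54,.16,.41)
    g=cv2.GaussianBlur(im[...,0],(0,0),3)
    for f in (g,):
        r=cv2.HoughCircles(f,cv2.HOUGH_GRADIENT_ALT,1.5,120,param1=60,param2=.5,minRadius=54,maxRadius=74)
        if r is None: r=cv2.HoughCircles(f,cv2.HOUGH_GRADIENT,1.5,120,param1=60,param2=20,minRadius=58,maxRadius=70)
        r=r.reshape(-1,r.shape[-1])
        for q in r[:4]:
            print(n,(.34+q[0]*.0005).round(4),(.16+q[1]*.0005).round(4),q[2]*.5)
            cv2.circle(im,(int(q[0]),int(q[1])),int(q[2]),(255,0,0),1)
    o.append(im)
cv2.imwrite('pics/o1.png',np.hstack(o)[:,:,::-1])
E
```

```text
scene 0.4176 0.2084 29.675
top 0.4495 0.25 32.5943
```

View pics/o1.png

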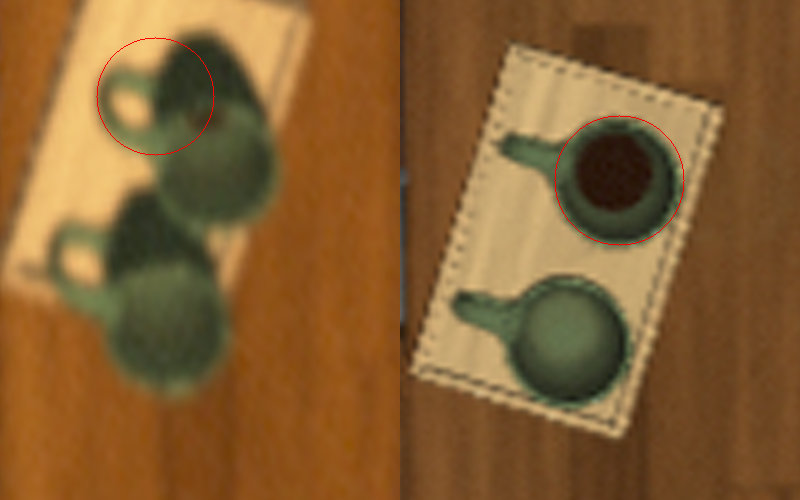

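In the rectified views (y down, x right), the top camera's rims are centred at (620,181) and (569,340). That is world (0.450,0.250) and (0.4245,0.330), 84 mm apart as stated. The scene view agrees within a few mm. The midpoint to aim for is about (0.4375,0.289) with the bar at 107°.

step_arm:
  delta_pos:
    - [0, 0.3, 0]
    - [0, 0.6, 0]
    - [0, 0.8, 0]
    - [0, 0.8, 0]
    - [0, 0.8, 0]
    - [0, 0.8, 0]
    - [0, 0.8, 0]
    - [0, 0.8, 0]
    - [0, 0.8, 0]
    - [0, 0.8, 0]
    - [0, 0.8, 0]
    - [0, 0.8, 0]
  turn: [0, 0, 0, 0, 0, 0, 0, 0, 0, 0, 0, 0]

```text
time: 13.0
ee_pos: [0.4754, 0.0624, 0.23]
eef_rot: [0.745, 0.667, -0.0, -0.0]
ft_force: [-0.4, 0.1, -2.4]
width: 0.0128
grip_force: 25.0
```

step_arm:
  delta_pos:
    - [-0.15, 0.8, 0]
    - [-0.15, 0.8, 0]
    - [-0.15, 0.8, 0]
    - [-0.15, 0.8, 0]
    - [-0.15, 0.8, 0]
    - [-0.15, 0.8, 0]
    - [-0.15, 0.8, 0]
    - [-0.15, 0.8, 0]
    - [-0.15, 0.8, 0]
    - [-0.15, 0.8, 0]
    - [0, 0.6, 0]
    - [0, 0.4, 0]
  turn: [0.34, 0.34, 0.34, 0.34, 0.34, 0.34, 0.34, 0.34, 0.34, 0.34, 0, 0]

```text
time: 14.2
ee_pos: [0.4381, 0.2871, 0.23]
eef_rot: [0.594, 0.805, 0.0, -0.0]
ft_force: [0.2, -0.3, -2.5]
width: 0.0127
grip_force: 25.0
```

step_arm:
  delta_pos:
    - [0, 0.12, 0]
    - [0, 0, -0.5]
    - [0, 0, -0.6]
    - [0, 0, -0.3]
    - [0, 0, 0]
    - [0, 0, 0]
  turn: [0, 0, 0, 0, 0, 0]

```text
time: 14.8
ee_pos: [0.4386, 0.2878, 0.1949]
eef_rot: [0.595, 0.804, -0.0, -0.0]
ft_force: [0.3, -0.8, -1.1]
width: 0.013
grip_force: 25.0
```

```bash
python3 - <<'E'
from rect import *
for n in('scene','top'):
    c=shot(n); np.savez(n+'6.npz',**c); W=cloud(c)
    m=seg(c,W,'blue',(.3,.6,.15,.42)); P=W[m]; v,u=np.nonzero(m); print(n,'blue',len(P), P.mean(0).round(4) if len(P) else '', P[:,2].max() if len(P) else '')
a=load('scene6.npz')['image'][100:220,180:300]; b=load('top6.npz')['image'][150:250,100:220]
cv2.imwrite('pics/s6.png',np.hstack([cv2.resize(a,(400,400),interpolation=cv2.INTER_CUBIC),cv2.copyMakeBorder(cv2.resize(b,(400,333),interpolation=cv2.INTER_CUBIC),0,67,0,0,0)])[:,:,::-1])
s=read_state(); r=s['eef_rot']; print(np.round(s['ee_pos'],4),np.degrees(2*np.arctan2(r[1],r[0])),s['time'],s['grip_force'],np.round(s['joint_positions'],2))
E
```

```text
scene blue 61 [0.4405 0.2756 0.2217] 0.2706371748371864
top blue 0  
[0.4388 0.2882 0.1956] 106.99000767520243 14.9 24.991804537494318 [ 0.07  0.22 -0.82  1.73  0.16  1.27 -0.5 ]
```

View pics/s6.png

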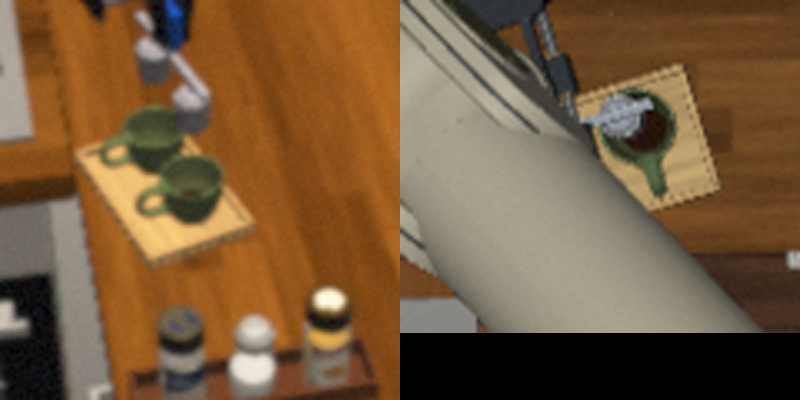

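The left crop shows both baskets, at (152,62) and (190,108), hanging above the cups at (155,125) and (193,175). In the right crop the near basket (625,118) is over the right cup (637,128). I measure the baskets by depth against the cups.

```bash
python3 - <<'E'
from rect import *
from scipy.optimize import least_squares
for n in('scene','top'):
    c=load(n+'6.npz');W=cloud(c); hsv=cv2.cvtColor(c['image'].astype(np.uint8),cv2.COLOR_RGB2HSV)
    for nm,e in(('f1',(.4265,.3284)),('f2',(.4511,.248))):
        b=(np.hypot(W[...,0]-e[0],W[...,1]-e[1])<.032)&(W[...,2]>.105)&(W[...,2]<.163)&(hsv[...,1]<110)
        P=W[b]
        if len(P)<8: print(n,nm,len(P)); continue
        q=P[P[:,2]<.155] if n=='scene' else P
        f=least_squares(lambda p:np.hypot(q[:,0]-p[0],q[:,1]-p[1])-.016,e,loss='soft_l1',f_scale=.002)
        print(n,nm,len(q),'fit',f.x.round(4),'mean',q.mean(0).round(4),'z',P[:,2].min().round(4),P[:,2].max().round(4),'extent',q.min(0).round(4),q.max(0).round(4))
E
```

```text
scene f1 63 fit [0.4247 0.326 ] mean [0.4242 0.3126 0.1398] z 0.1223 0.1628 extent [0.4102 0.3047 0.1223] [0.4395 0.3218 0.1548]
scene f2 79 fit [0.4489 0.2457] mean [0.4467 0.2334 0.1394] z 0.1231 0.1629 extent [0.4324 0.2251 0.1231] [0.465  0.2481 0.1548]
top f1 0
top f2 65 fit [0.4509 0.2494] mean [0.4461 0.2452 0.1552] z 0.1291 0.163 extent [0.434  0.2327 0.1291] [0.4651 0.2654 0.163 ]
```

step_arm:
  delta_pos:
    - [-0.02, 0, -0.3]
    - [0, 0, -0.4]
    - [0, 0, -0.4]
    - [0, 0, -0.4]
    - [0, 0, -0.3]
    - [0, 0, -0.1]
    - [0, 0, 0]
    - [0, 0, 0]
    - [0, 0, 0]
  turn: [0, 0, 0, 0, 0, 0, 0, 0, 0]

```text
time: 15.8
ee_pos: [0.4383, 0.2883, 0.148]
eef_rot: [0.595, 0.804, 0.0, 0.0]
ft_force: [-0.2, -0.4, -1.1]
width: 0.013
grip_force: 25.0
```

```bash
python3 - <<'E'
from rect import *
from scipy.optimize import least_squares
c=shot('scene');W=cloud(c); hsv=cv2.cvtColor(c['image'].astype(np.uint8),cv2.COLOR_RGB2HSV)
for e in((.4265,.3284),(.4511,.248)):
    b=(np.hypot(W[...,0]-e[0],W[...,1]-e[1])<.032)&(W[...,2]>.055)&(W[...,2]<.117)&(hsv[...,1]<110)
    P=W[b]; q=P[(P[:,2]<.108)&(P[:,2]>.075)]
    f=least_squares(lambda p:np.hypot(q[:,0]-p[0],q[:,1]-p[1])-.016,e,loss='soft_l1',f_scale=.002)
    print(len(q),f.x.round(4),np.percentile(P[:,2],[2,10]).round(4))
a=c['image'][110:210,190:290]
cv2.imwrite('pics/s7.png',cv2.resize(a,(500,500),interpolation=cv2.INTER_CUBIC)[:,:,::-1])
s=read_state(); print(np.round(s['ee_pos'],4),s['time'],s['grip_force'],np.round(s['ft_force'],1),np.round(s['joint_vel'],3))
E
```

```text
67 [0.424  0.3263] [0.0564 0.0773]
78 [0.4486 0.2457] [0.0565 0.0739]
[0.4382 0.2883 0.148 ] 15.85 24.99168601574638 [ 0.4  0.8 -2. ] [ 0.001  0.001 -0.001 -0.    -0.001 -0.     0.002]
```

View pics/s7.png

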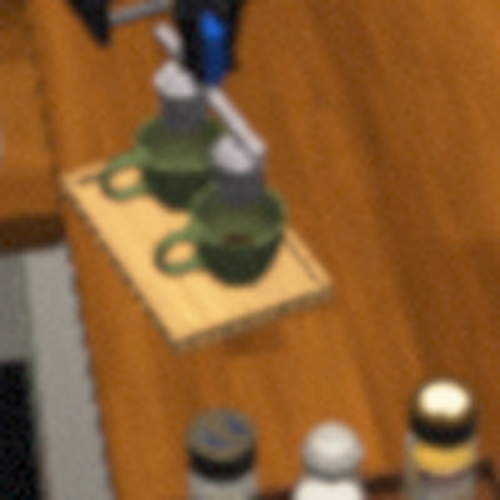

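Both baskets, at (180,110) and (238,175), hang over the cup mouths at (182,145) and (237,210). They are still and about 16 mm above the rims, so I hand in.

```bash
python3 -c "from bench import *; print(close_job())"
```

```text
the job is handed in; nothing more can be done
None
```

I turned the knob clear, carried the infuser over the jars and handed the job in at about 16 s. The arm still holds it, with each basket within about 4 mm of its cup's centre and about 16 mm above the rims by my measurements; no verdict came back.

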